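# Shut the parts locker and scan its tag

## Robot

A 6-joint arm with a two-finger parallel gripper is mounted at the origin on the work surface. World frame = base frame: x ahead of the robot, y to its left, z up, the work surface at z = 0. Lengths are in mm, angles in rad, forces in N, time in s.
With the tool pointing down it reaches from about 350 to 975 mm from the base axis. Payload 4.9 kg.
Tool frame: the origin (TCP) lies midway between the tips of the shut fingers; the grasp point (between the pads) lies 19 mm behind it (ctrl.grasp_offset is the distance from the TCP to the grasp point, in mm); z points along the fingers, y is the line along which they close (so a half turn about z gives the same grasp; the last joint's range is limited). The gripper opens to 85 mm and grips with 20 to 120 N. Pads are 22 mm wide; open, the fingers measure 114 mm over their backs; the gripper's body (76 mm by 85 mm) begins 54 mm behind the grasp point. The pads swing forward as they close: fully open they stand 13 mm farther back than shut.
Start: joints at [1.205, 0.053, 1.613, -0, 1.476, -0.119], TCP at [152.679, 606.045, 196.904] pointing down, gripper open.
Joint ranges: [-3.01, 3.01], [-1.01, 2.22], [0.06, 2.58], [-1.02, 4.17], [0.09, 2.62], [-3.14, 3.14]. Speed limits (rad/s): [2.57, 2.57, 3.14, 3.14, 3.14, 3.14].

## Interface

Orientations are given as a 3x3 rotation matrix whose columns are the frame's x, y, z axes.
In Python, from plant import ctrl, imaging gives the robot as it stands.
- The arm moves only by the tool play_rows, never from a script. Its argument "targets" is a list that holds one entry, the list of rows, each a list of 7 numbers: the turn, a rotation vector about the tool's x, y, z in degrees, then the shift along the tool's x, y, z in mm, then the finger opening in mm, from 0 to 85.4. In form: [[[ax, ay, az, tx, ty, tz, hand], ...]]. A call has exactly 5 rows; each row shifts and turns the commanded pose from where the row before left it, along the tool's axes as they then stand; what a row does not reach is not made up. A row lasts 1/12 s, in which the tool goes at most 41.7 mm and 7.16 degrees, less where a joint would pass 70% of its speed; a pose out of reach is approached as far as the arm can. A call with a gripper value outside its range is refused whole. The fingers move at their own pace and stop on an object; "force" is the grip in N (left out, the last holds). Time passes only in rows, so rows that do not move let the fingers close, or fill a call up. It gives the time, the measured TCP pose, the force, the opening and the grip force at its end, in the units of the state.
- ctrl.observe(): the state, without advancing time (a new reading comes with each control period).
- imaging.read_camera(name): name is "scene" or "top" or "wrist"; returns a dict with "pixels" (384x512x3 uint8, red, green, blue), "range_z" (384x512 float32, mm along the optical axis (not along the pixel's ray), 0 where there is no reading), "intrinsics" (3x3 intrinsics, pixels), "R" (3x3) and "t" (3): a world point X has camera coordinates R X + t; the wrist camera has in their place "tool_from_camera" (4x4, takes a point from camera to tool coordinates, whose origin is the TCP and whose axes are the flange's). Camera axes: x right, y down, z forward; pixel columns grow to the right and rows downward; lengths in mm; the calibration is good to about 2 mm. A picture is of the moment at which its call begins: read the wrist's pose just before it.
- ctrl.job_done(): hands the job in; it is judged then, once.
The state is a dict: "time": time; "q": joint angles; "joint_velocities": joint speeds; "tau": joint torques, N m; "position": TCP position; "eef_rot": TCP orientation; "contact_force": force on the tool from outside, world axes, zero at the start; "wrist_torque": the same for the moment, N m; "opening": finger opening in mm; "grip_force": force on a finger pad.
Only numpy, scipy, OpenCV 4.12 (cv2) and the standard library are available. Lean on these libraries where they do the work, as an engineer would, in place of code of your own. Each camera call takes 0.05 s, during which the arm holds its last target. There are 200 camera calls.

## Task

First push the small blue parts locker's door fully shut, so that it snaps home on its catch. Then draw the yellow barcode scanner out of its charging holder, tilt it to about 45 degrees and finish holding it raised in the gripper, its window end pointing at the middle of the barcode tag on the locker's roof from about 12 cm away, without touching the locker. Leave the can, the carton and the bearing where they are; the program ends with the scanner still held.

Things in the scene. Friction and masses are not known exactly. Their poses are not given: they have to be found in the camera images.
- door (a joint): door hinge angle in rad: 0 = fully shut, grows as it opens towards the robot. Starts 0.4 to 0.9; turns easily, stays where left. From about 0.07 the catch (sprung roller at the free edge) resists with about 6 N there and throws a half-shut door back out; past about 0.025 it snaps in and itself holds the door at 0. Shut: below 0.015
- door_hinge (a point): on the upright hinge axis (locker's left, +y, front edge), 80 mm above the table. White door panel: 210 mm wide from the axis, 144 high (8 to 152 mm above the table), 12 thick, axis mid-thickness. Frame turns with the door: +x = panel normal, into the locker when shut (away from the robot), +y from free edge to hinge, z up. Opening turns it clockwise seen from above
- door_face (a point): point on the door's outer face (the one to push), 150 mm from the hinge axis, 118 mm above the table, 34 mm below the door's top; frame as door_hinge (push along +x). A steel pull bar stands 24 mm out from the face, 185 mm from the axis, only between 29 and 87 mm above the table, below this point
- tag (a point): middle of the barcode tag, a white 55 x 85 mm sticker with black bars flat on the locker's roof, 160 mm above the table, half-way across. Frame of the locker: +x from its front to its back, z up (the roof's front edge is 70 mm towards -x). Locker: fixed blue steel box 180 mm deep, 220 wide, 160 high, front towards the robot
- scanner_center (a point): middle of the yellow stick scanner, 140 mm long: round handle 32 mm in diameter, round head of 44 mm over the 26 mm at the window end, tapering to the handle by 40 mm. +z points from window end to blunt end. It starts upright in the holder, window down, this point 80 mm and blunt end 150 mm above the table. Grip the handle about 35 mm below the blunt end. 0.11 to 0.23 kg; yaw does not matter
- scanner_window (a point): centre of the scanner's window, the flat end face of its head, 70 mm from scanner_center; the scanner looks along this frame's -z axis
- holder_rim (a point): centre of the mouth of the holder, a fixed black round cup 68 mm in outer diameter on a 96 mm foot, rim 56 mm above the table, inner diameter 52 mm, inner floor 10 mm above the table; the scanner stands loosely in it and comes out straight up
- can_center (a point): middle of a can with a green label, 60 mm in diameter, 95 mm high, standing near the holder (which of the two is nearer the locker varies): leave alone
- carton_center (a point): middle of a small brown carton, 80 x 60 mm, 50 mm high, on the table: leave alone
- bearing_center (a point): middle of a steel bearing ring, 62 mm in diameter, 18 mm high, lying on the table: leave alone
Mind the look-alikes: they are no part of the job. Of the things that look like the part that bears scanner_center, the largest one is meant.

How it is judged (in metres and radians):
On the way, in this order (a step that is already met when the one before it is completed fails the run):
1. the door is shut on its catch, the scanner still in its holder (value of joint door below 0.015 rad and horizontal distance between scanner_window and holder_rim below 0.03 m and height (world z) of scanner_window below 0.03 m), for 0.3 s.
2. the scanner is drawn up clear of its holder, gripped (height (world z) of scanner_window above 0.06 m and contact force between scanner and the fingers above 1 N), for 0.1 s.
At the end, for the whole second after the job is handed in: Door below 0.015 rad; scanner held still, middle over 200 mm up, tilted 29 to 63 degrees from upright, tag's middle 60 to 200 mm ahead of the window and within 30 mm of its line of sight in both cross directions; scanner and robot clear of the locker, scanner clear of the holder (value of joint door below 0.015 rad and contact force between scanner and the fingers above 1 N and contact force between each of scanner, the arm, the fingers and locker below 0.1 N and contact force between scanner and holder below 0.1 N and height (world z) of scanner_center above 0.2 m and angle between scanner_window's own z axis and vertical between 0.5 and 1.1 rad and x of tag in the frame of scanner_window between -0.03 and 0.03 m and y of tag in the frame of scanner_window between -0.03 and 0.03 m and z of tag in the frame of scanner_window between -0.2 and -0.06 m and linear speed of scanner below 0.03 m/s); the arm keeps its last pose, push and grip.
It fails at once if the can is disturbed (over 30 mm) (distance of can_center from where it was at the start of the episode above 0.03 m).
It fails at once if the carton is disturbed (over 30 mm) (distance of carton_center from where it was at the start of the episode above 0.03 m).
It fails at once if the bearing is disturbed (over 30 mm) (distance of bearing_center from where it was at the start of the episode above 0.03 m).
It also fails if it takes over 53 s, if anything falls off the work surface, if the arm or the gripper's body presses on something with over 40 N, if the wrist force passes 120 N, or if a joint passes its speed limit or range.

## Working session

There is one attempt and no reset: what is moved stays moved. The work goes in short steps, Python scripts to look and compute and a tool call to move; the robot and the scene stay as the last step left them, time stands still between calls to the robot, and variables do not carry over. Pictures are saved under pics/ and viewed, at most 10 in all, crops included, and the job is handed in when it is done.

Besides the shell and the picture viewer there is one more tool, called as name([rows], argument=value, ...), one row to a line, values as JSON. play_rows: Moves the arm, as the interface text tells. Its arguments: {"type":"object","properties":{"targets":{"type":"array","items":{"type":"array","items":{"type":"array","items":{"type":"number"}}}},"force":{"type":"number"}},"required":["targets"]}

```bash
mkdir -p pics; cat > h.py <<'E'
import numpy as np, cv2, sys
from plant import ctrl, imaging
def cam(n):
    return imaging.read_camera(n)
def world(c):
    K=np.array(c["intrinsics"]);R=np.array(c["R"]);t=np.array(c["t"]);z=c["range_z"]
    v,u=np.mgrid[:z.shape[0],:z.shape[1]]
    P=np.stack([(u-K[0,2])/K[0,0]*z,(v-K[1,2])/K[1,1]*z,z],-1)
    return (P-t)@R
def save(n,p): cv2.imwrite(p,cv2.cvtColor(n,cv2.COLOR_RGB2BGR))
E
python3 - <<'E'
from h import *
s=ctrl.observe();print(s)
a=cam("scene");b=cam("top")
np.savez("v.npz",sp=a["pixels"],sw=world(a),tp=b["pixels"],tw=world(b))
print(a["t"],b["t"],b["R"])
save(a["pixels"],"pics/s.png");save(b["pixels"],"pics/t.png")
E
```

```text
{'time': 0.0, 'q': array([ 1.20499190e+00,  5.33166265e-02,  1.61432067e+00,  1.59759817e-05,
        1.47594228e+00, -1.19005169e-01]), 'joint_velocities': array([ 4.97127067e-04,  1.72390543e-03,  1.88344349e-04, -9.83961912e-05,
       -2.77331459e-03,  3.84574376e-04]), 'tau': array([-4.30780165e-04, -3.93665814e+01, -3.70183575e+01, -2.80497972e-05,
        6.93685783e-03, -1.04534612e-05]), 'position': array([152.43932649, 605.41794272, 195.67206876]), 'eef_rot': array([[-9.69698868e-01,  2.44302230e-01, -7.25575100e-04],
       [ 2.44303178e-01,  9.69697136e-01, -1.84977096e-03],
       [ 2.51684926e-04, -1.97098111e-03, -9.99998026e-01]]), 'contact_force': array([ 0.19282961, -0.15043779, -1.10694631]), 'wrist_torque': array([ 0.00511074, -0.00038876, -0.06354362]), 'grip_force': 0.0, 'opening': 85.24722196109091}
[-279.73036011 -296.43620144 1625.10538762] [  54.36984053  571.67586308 1019.518775  ] [[ 0.01680273 -0.99983616  0.00673192]
 [-0.99108784 -0.01754481 -0.13204951]
 [ 0.13214599 -0.00445313 -0.99122026]]
```

View pics/s.png

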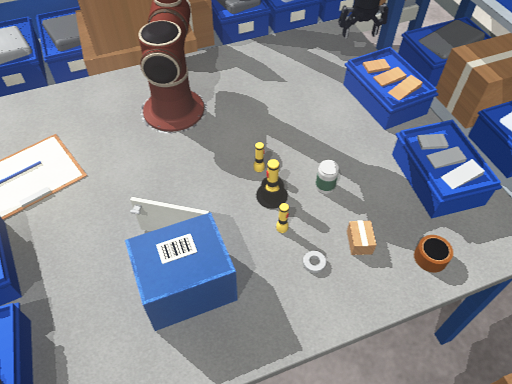

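View pics/t.png

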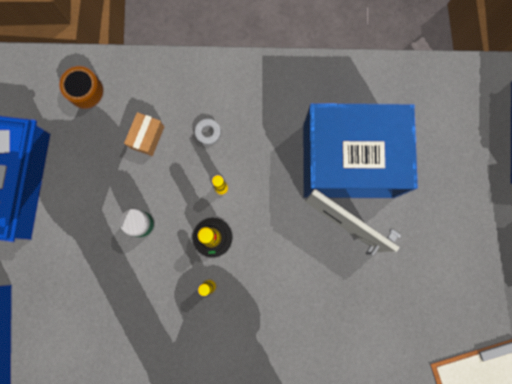

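Scene view: yellow look-alikes at (259,156), (283,216) and the one in the black holder at (272,175). In the top view these are (205,289), (219,184) and (208,237). The one in the holder is the largest, so that's the target. Top view also shows the can at (137,223), the bearing at (207,131), the carton at (144,134), the locker at (362,150) with its tag at (364,155), and the door running from the hinge at (315,193) to the free edge at (397,248).

```bash
cat > m.py <<'E'
from h import *
d=np.load("v.npz")
for k in "ts":
    p=d[k+"p"];w=d[k+"w"];hsv=cv2.cvtColor(p,cv2.COLOR_RGB2HSV);z=w[...,2]
    y=((hsv[...,0]>20)&(hsv[...,0]<35)&(hsv[...,1]>170)&(hsv[...,2]>100)&(z>15)).astype(np.uint8)
    n,l,st,c=cv2.connectedComponentsWithStats(y)
    for i in range(1,n):
        if st[i,4]>15:
            q=w[l==i];top=q[q[:,2]>q[:,2].max()-5]
            (cx,cy),r=cv2.minEnclosingCircle(top[:,:2].astype(np.float32))
            print(k,"yellow",c[i].round(),st[i,4],"top",top.mean(0).round(1),"circ",round(cx,1),round(cy,1),round(r,1))
    m=(z>157)&(z<163)&(hsv[...,0]>100)&(hsv[...,0]<125)&(hsv[...,1]>120)
    m|=(z>155)&(z<165)&(abs(w[...,0]-w[m][:,0].mean())<50)&(abs(w[...,1]-w[m][:,1].mean())<60)
    r=cv2.minAreaRect(w[m][:,:2].astype(np.float32));print(k,"roof",r,cv2.boxPoints(r).round(0).tolist(),z[m].mean())
    roof=cv2.boxPoints(r)
    t=m&(hsv[...,1]<60); print(k,"tag",cv2.minAreaRect(w[t][:,:2].astype(np.float32)))
    # door: white, above 140..158
    e=(z>143)&(z<157)&(hsv[...,1]<60)&~m&(w[...,0]<w[m][:,0].mean()-50)
    q=w[e][:,:2].astype(np.float32); print(k,"door",len(q),cv2.minAreaRect(q),cv2.boxPoints(cv2.minAreaRect(q)).round(0).tolist())
    g=(hsv[...,2]<50)&(z>50)&(z<60);
    if g.sum()>20: print(k,"rim",cv2.minEnclosingCircle(w[g][:,:2].astype(np.float32)))
# tops of other things
for n,(u,v) in dict(can=(135,222),bear=(200,131),cart=(144,134)).items(): print(n,d["tw"][v,u].round())
E
python3 m.py
```

```text
t yellow [219. 185.] 197 top [ 430.9   68.9 1085.7] circ 430.9 68.9 0.0
t yellow [208. 236.] 311 top [ 430.9   68.9 1085.7] circ 430.9 68.9 0.0
t yellow [206. 288.] 179 top [ 430.9   68.9 1085.7] circ 430.9 68.9 0.0
t roof ((664.6475219726562, -148.46359252929688), (180.5335693359375, 220.8376007080078), 0.9635311365127563) [[573.0, -40.0], [576.0, -260.0], [757.0, -257.0], [753.0, -37.0]] 160.73220904156267
t tag ((646.1766967773438, -149.5828857421875), (56.94880294799805, 87.39892578125), 0.7308878302574158)
t door 661 ((516.9638671875, -136.7299041748047), (209.37197875976562, 36.893531799316406), 57.388641357421875) [[445.0, -215.0], [476.0, -235.0], [589.0, -58.0], [558.0, -39.0]]
t rim ((649.7193603515625, 337.8516845703125), 272.377197265625)
s roof ((665.0692138671875, -150.280029296875), (183.19993591308594, 218.70217895507812), 0.7894991636276245) [[572.0, -42.0], [575.0, -261.0], [758.0, -258.0], [755.0, -40.0]] 160.91200542419963
s tag ((648.75439453125, -150.07562255859375), (49.31660079956055, 86.21867370605469), 1.0031702518463135)
s door 442 ((301.4381103515625, 28.305999755859375), (378.48638916015625, 556.5755004882812), 71.37158203125) [[-23.0, -62.0], [505.0, -240.0], [626.0, 119.0], [98.0, 297.0]]
s rim ((610.6961669921875, 341.85052490234375), 300.9212341308594)
can [501. 335.  94.]
bear [729. 211.  19.]
cart [710. 337.  50.]
```

```bash
python3 - <<'E'
from h import *
d=np.load("v.npz");save(cv2.resize(d["sp"][130:245,230:350],None,fx=4,fy=4),"pics/crop.png")
E
```

```text
(no output)
```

View pics/crop.png

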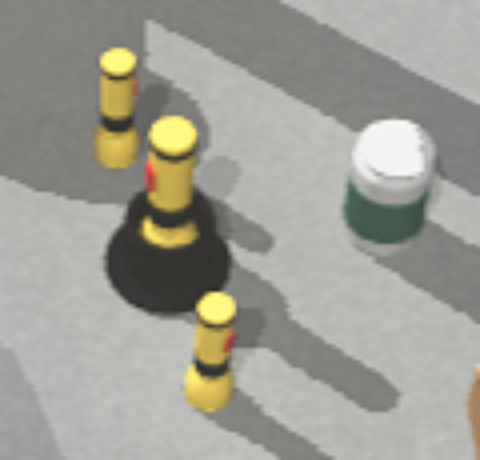

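The crop confirms it: the holder's scanner (crop 172,135) is clearly the largest of the three. Next: its axis, and the door line.

```bash
cat > m2.py <<'E'
from h import *
d=np.load("v.npz")
for k in "ts":
    p=d[k+"p"];w=d[k+"w"];hsv=cv2.cvtColor(p,cv2.COLOR_RGB2HSV);z=w[...,2]
    near=(w[...,0]>350)&(w[...,0]<800)&(abs(w[...,1])<500)&(z<200)
    y=((hsv[...,0]>20)&(hsv[...,0]<35)&(hsv[...,1]>150)&(z>15)&near).astype(np.uint8)
    n,l,st,c=cv2.connectedComponentsWithStats(y)
    for i in range(1,n):
        if st[i,4]>15:
            q=w[l==i];zt=np.percentile(q[:,2],90);top=q[q[:,2]>zt-4]
            (cx,cy),r=cv2.minEnclosingCircle(top[:,:2].astype(np.float32))
            print(k,"yellow",c[i].round(),st[i,4],"top",top.mean(0).round(1),"circ",round(cx,1),round(cy,1),round(r,1))
    e=(z>147)&(z<156)&(hsv[...,1]<60)&(hsv[...,2]>130)&(w[...,0]<585)&(w[...,0]>350)&(w[...,1]<-20)&(w[...,1]>-300)
    q=w[e][:,:2].astype(np.float32); vx,vy,x0,y0=cv2.fitLine(q,cv2.DIST_HUBER,0,.01,.01).ravel()
    s=(q-[x0,y0])@[vx,vy];s1,s2=np.percentile(s,[1,99]);print(k,"door",len(q),"mid",x0,y0,"dir",vx,vy,"ends",[x0+s1*vx,y0+s1*vy],[x0+s2*vx,y0+s2*vy],"resid",abs((q-[x0,y0])@[-vy,vx]).max())
    g=(hsv[...,2]<60)&(z>52)&(z<60)&near&(w[...,1]>0)&(w[...,1]<300)&(w[...,0]<650)
    if g.sum()>10: print(k,"rim",g.sum(),cv2.minEnclosingCircle(w[g][:,:2].astype(np.float32)))
E
python3 m2.py
```

```text
t yellow [219. 185.] 203 top [592.4 157.5 109.4] circ 592.4 157.6 12.1
t yellow [208. 237.] 354 top [472.4 175.5 150.5] circ 472.2 175.4 15.7
t yellow [207. 287.] 194 top [360.1 179.2 109.8] circ 359.5 179.7 12.4
t door 596 mid 507.89352 -131.85101 dir 0.5593069 0.82896066 ends [np.float64(451.29988141765875), np.float64(-215.72965234004633)] [np.float64(565.3743653471021), np.float64(-46.65743841026362)] resid 7.031485
t rim 244 ((474.12957763671875, 175.65245056152344), 33.63726806640625)
s yellow [259. 154.] 54 top [369.9 171.5  95.7] circ 368.1 173.5 7.6
s yellow [259. 166.] 55 top [369.3 173.   33.3] circ 366.7 174.9 11.8
s yellow [272. 175.] 87 top [484.4 167.  132.8] circ 481.3 169.8 12.7
s yellow [273. 189.] 25 top [486.9 168.   58.2] circ 484.0 170.1 11.7
s door 353 mid 510.09073 -135.19107 dir 0.557156 0.8304078 ends [np.float64(453.6141062173307), np.float64(-219.36610512720114)] [np.float64(565.7210192599933), np.float64(-52.27744337384365)] resid 9.5444
s rim 89 ((484.84051513671875, 165.29144287109375), 116.75785064697266)
```

play_rows([
  [[0, 0, -7, 0, 0, 0, 0], [0, 0, -7, 0, 0, 0, 0], [0, 0, 0, -18, -36, 0, 0], [0, 0, 0, -18, -36, 0, 0], [0, 0, 0, -18, -36, 0, 0]],
])

```text
time: 0.52
position: [206.4, 496.5, 195.8]
eef_rot: [[-1.0, 0.001, -0.001], [0.001, 1.0, -0.002], [0.001, -0.002, -1.0]]
contact_force: [0.4, -0.1, -0.5]
opening: 26.1
grip_force: 0.0
```

play_rows([
  [[0, 0, 0, -18, -36, 0, 0], [0, 0, 0, -18, -36, 0, 0], [0, 0, 0, -18, -36, 0, 0], [0, 0, 0, -18, -36, 0, 0], [0, 0, 0, -18, -36, 0, 0]],
])

```text
time: 0.93
position: [296.0, 315.8, 196.4]
eef_rot: [[-1.0, 0.002, -0.0], [0.002, 1.0, -0.0], [0.0, -0.0, -1.0]]
contact_force: [1.0, -0.7, 0.0]
opening: 0.3
grip_force: 0.0
```

play_rows([
  [[0, 0, 0, -18, -36, 0, 0], [0, 0, 0, -18, -36, 0, 0], [0, 0, 0, -18, -36, 0, 0], [0, 0, 0, -18, -36, 0, 0], [0, 0, 0, -18, -36, 0, 0]],
])

```text
time: 1.35
position: [385.7, 135.6, 196.7]
eef_rot: [[-1.0, 0.002, 0.0], [0.002, 1.0, 0.0], [-0.0, 0.0, -1.0]]
contact_force: [1.1, 0.3, -0.4]
opening: -0.1
grip_force: 0.0
```

play_rows([
  [[0, 0, 0, -18, -36, 0, 0], [0, 0, 0, -18, -36, 0, 0], [0, 0, 0, 0, -38, 0, 0], [0, 0, 0, 0, -38, 0, 0], [0, 0, 0, 0, 0, 0, 0]],
])

```text
time: 1.77
position: [420.8, -16.1, 196.4]
eef_rot: [[-1.0, 0.011, -0.001], [0.011, 1.0, -0.003], [0.001, -0.003, -1.0]]
contact_force: [-0.4, 0.4, 0.2]
opening: -0.3
grip_force: 0.0
```

play_rows([
  [[0, 0, 0, 0, -36, 0, 0], [0, 0, 0, 0, -36, 0, 0], [0, 0, 0, 0, -36, 0, 0], [0, 0, 0, 0, -36, 0, 0], [0, 0, 0, 0, -35, 0, 0]],
])

```text
time: 2.18
position: [420.4, -190.6, 196.6]
eef_rot: [[-1.0, 0.002, 0.0], [0.002, 1.0, 0.0], [-0.0, 0.0, -1.0]]
contact_force: [1.7, -0.8, 0.3]
opening: -0.4
grip_force: 0.0
```

play_rows([
  [[0, 0, 0, 0, 0, 18, 0], [0, 0, 0, 0, 0, 18, 0], [0, 0, 0, 0, 0, 18, 0], [0, 0, 0, 0, 0, 18, 0], [0, 0, 0, 0, 0, 17, 0]],
])

```text
time: 2.6
position: [420.5, -188.8, 106.5]
eef_rot: [[-1.0, 0.002, -0.001], [0.002, 1.0, 0.001], [0.001, 0.001, -1.0]]
contact_force: [-0.3, 0.3, -0.2]
opening: 0.2
grip_force: 0.0
```

play_rows([
  [[0, 0, 0, -8, 0, 0, 0], [0, 0, 0, -8, 0, 0, 0], [0, 0, 0, -8, 0, 0, 0], [0, 0, 0, -8, 0, 0, 0], [0, 0, 0, -8, 0, 0, 0]],
])

```text
time: 3.02
position: [462.6, -190.0, 109.3]
eef_rot: [[-1.0, 0.002, 0.002], [0.002, 1.0, -0.001], [-0.002, -0.001, -1.0]]
contact_force: [-1.0, -0.5, 0.9]
opening: 0.1
grip_force: 0.3
```

play_rows([
  [[0, 0, 0, -10, 0, 0, 0], [0, 0, 0, -10, 0, 0, 0], [0, 0, 0, -10, 0, 0, 0], [0, 0, 0, -5, 0, 0, 0], [0, 0, 0, -5, 0, 0, 0]],
])

```text
time: 3.43
position: [501.5, -189.8, 107.9]
eef_rot: [[-1.0, 0.002, -0.0], [0.002, 1.0, 0.0], [0.0, 0.0, -1.0]]
contact_force: [-1.1, -1.3, 0.2]
opening: 0.1
grip_force: 0.3
```

play_rows([
  [[0, 0, 0, -8, 0, 0, 0], [0, 0, 0, -8, 0, 0, 0], [0, 0, 0, -8, 0, 0, 0], [0, 0, 0, -6, 0, 0, 0], [0, 0, 0, -5, 0, 0, 0]],
])

```text
time: 3.85
position: [536.5, -189.9, 107.9]
eef_rot: [[-1.0, 0.002, 0.0], [0.002, 1.0, -0.0], [-0.0, -0.0, -1.0]]
contact_force: [-0.6, -0.1, -0.1]
opening: -0.3
grip_force: 0.3
```

play_rows([
  [[0, 0, 0, -4, 0, 0, 0], [0, 0, 0, -4, 0, 0, 0], [0, 0, 0, -3, 0, 0, 0], [0, 0, 0, -2, 0, 0, 0], [0, 0, 0, 0, 0, 0, 0]],
])

```text
time: 4.27
position: [546.8, -190.4, 107.8]
eef_rot: [[-1.0, 0.003, -0.006], [0.003, 1.0, -0.0], [0.006, -0.0, -1.0]]
contact_force: [-8.6, -0.9, 4.3]
opening: 0.1
grip_force: 3.8
```

play_rows([
  [[0, 0, 0, -2, 0, 0, 0], [0, 0, 0, -2, 0, 0, 0], [0, 0, 0, -1, 0, 0, 0], [0, 0, 0, 0, 0, 0, 0], [0, 0, 0, 0, 0, 0, 0]],
])

```text
time: 4.68
position: [551.9, -190.4, 107.7]
eef_rot: [[-1.0, 0.003, -0.005], [0.003, 1.0, -0.001], [0.005, -0.001, -1.0]]
contact_force: [-7.3, -1.1, 2.7]
opening: -0.1
grip_force: 3.9
```

```bash
cat > door.py <<'E'
from h import *
b=cam("top");p=b["pixels"];w=world(b);hsv=cv2.cvtColor(p,cv2.COLOR_RGB2HSV);z=w[...,2]
print(ctrl.observe()["contact_force"].round(1),ctrl.observe()["position"].round(1))
e=(z>147)&(z<156)&(hsv[...,1]<60)&(hsv[...,2]>130)&(w[...,0]<600)&(w[...,0]>350)&(w[...,1]<-20)&(w[...,1]>-300)
q=w[e][:,:2].astype(np.float32);vx,vy,x0,y0=cv2.fitLine(q,cv2.DIST_HUBER,0,.01,.01).ravel()
print(len(q),x0,y0,"angle",np.arctan2(vx,vy)+0.0136, q.min(0),q.max(0))
E
python3 door.py
```

```text
[-7.7 -2.4  3.5] [ 551.9 -190.4  107.7]
291 567.9949 -95.4072 angle 3.140759 [ 561.40173 -145.84718] [574.14667 -45.42078]
```

play_rows([
  [[0, 0, 0, -2, 0, 0, 0], [0, 0, 0, -2, 0, 0, 0], [0, 0, 0, -1, 0, 0, 0], [0, 0, 0, 0, 0, 0, 0], [0, 0, 0, 0, 0, 0, 0]],
])

```text
time: 5.15
position: [551.7, -190.4, 107.7]
eef_rot: [[-1.0, 0.003, -0.018], [0.003, 1.0, 0.0], [0.018, 0.0, -1.0]]
contact_force: [-26.1, -1.3, 13.6]
opening: 0.5
grip_force: 13.3
```

play_rows([
  [[0, 0, 0, 6, 0, 0, 0], [0, 0, 0, 14, 0, 0, 0], [0, 0, 0, 20, 0, 0, 0], [0, 0, 0, 20, 0, 0, 0], [0, 0, 0, 22, 0, -10, 0]],
])

```text
time: 5.57
position: [475.2, -188.8, 116.0]
eef_rot: [[-1.0, 0.002, -0.002], [0.002, 1.0, 0.002], [0.002, 0.002, -1.0]]
contact_force: [-0.1, 0.2, 0.4]
opening: 0.0
grip_force: 0.0
```

play_rows([
  [[0, 0, 0, 0, 0, -24, 0], [0, 0, 0, 0, 0, -24, 0], [0, 0, 0, 0, 0, -24, 0], [0, 0, 0, 0, 0, -20, 0], [0, 0, 0, 0, 35, 0, 85]],
])

```text
time: 5.98
position: [479.7, -159.1, 215.9]
eef_rot: [[-1.0, 0.008, 0.009], [0.008, 1.0, -0.006], [-0.009, -0.006, -1.0]]
contact_force: [0.2, 0.7, 1.4]
opening: 10.8
grip_force: 0.0
```

play_rows([
  [[0, 0, 0, 0, 38, 0, 85], [0, 0, 0, 0, 38, 0, 85], [0, 0, 0, 0, 38, 0, 85], [0, 0, 0, 0, 38, 0, 85], [0, 0, 0, 0, 38, 0, 85]],
])

```text
time: 6.4
position: [477.4, 37.3, 210.3]
eef_rot: [[-1.0, 0.003, 0.002], [0.003, 1.0, 0.001], [-0.002, 0.001, -1.0]]
contact_force: [0.3, -0.2, 0.6]
opening: 72.3
grip_force: 0.0
```

```bash
python3 door.py
```

```text
[-0.6  3.6 -0.1] [477.   43.3 210.3]
488 568.7103 -166.0574 angle 3.1525075 [ 561.91644 -260.0958 ] [575.96326 -47.6193 ]
```

play_rows([
  [[0, 0, 0, 1, 30, 0, 85], [0, 0, 0, 1, 30, 0, 85], [0, 0, 0, 1, 30, 0, 85], [0, 0, 0, 1, 30, 0, 85], [0, 0, 0, 0, 12, 0, 85]],
])

```text
time: 6.87
position: [473.4, 170.3, 210.2]
eef_rot: [[-1.0, -0.001, 0.001], [-0.001, 1.0, 0.002], [-0.001, 0.002, -1.0]]
contact_force: [0.8, 0.7, -0.2]
opening: 84.9
grip_force: 0.0
```

```bash
python3 - <<'E'
from h import *
s=ctrl.observe();print(s["position"].round(1),s["opening"])
b=cam("top");w=world(b);hsv=cv2.cvtColor(b["pixels"],cv2.COLOR_RGB2HSV);z=w[...,2]
def fr(lo,hi,blue):
    X=[]
    for y in range(-235,-60,10):
        m=(abs(w[...,1]-y)<5)&(z>lo)&(z<hi)&(w[...,0]>500)&(w[...,0]<800)
        m&=(hsv[...,1]>120) if blue else (hsv[...,1]<70)&(w[...,0]<600)
        q=w[m]; X.append((y,q[:,0].max() if blue else np.median(q[:,0])))
    X=np.array(X);return np.polyfit(X[:,0],X[:,1],1)
print("door",fr(145,157,False),"roofback",fr(157,165,True))
c=cam("wrist");save(c["pixels"],"pics/w.png")
save(b["pixels"][90:270,180:430],"pics/t2.png")
E
```

```text
[473.4 170.3 210.2] 84.94892073314126
door [-7.27977928e-03  5.66806704e+02] roofback [-2.77826008e-03  7.53613898e+02]
```

View pics/w.png

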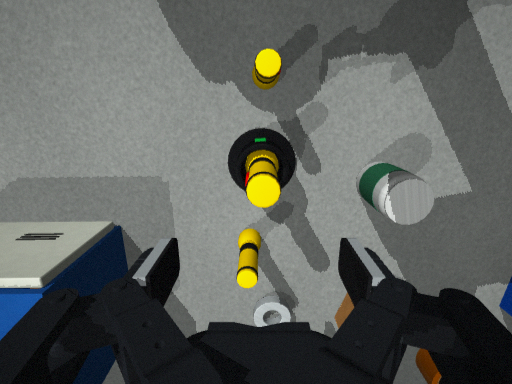

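View pics/t2.png

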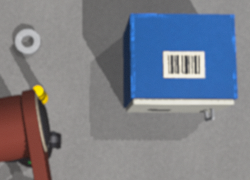

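Wrist view: scanner top at (264,190), midway between the open fingers. Top crop: the door is flush and parallel with the locker front, so it's shut. Descending to the grip now.

play_rows([
  [[0, 0, 0, 0, 3, 22, 85], [0, 0, 0, 0, 0, 23, 85], [0, 0, 0, 0, 0, 23, 85], [0, 0, 0, 0, 0, 23, 85], [0, 0, 0, 0, 0, 22, 85]],
])

```text
time: 7.38
position: [473.9, 168.7, 95.8]
eef_rot: [[-1.0, 0.004, 0.0], [0.004, 1.0, -0.0], [-0.0, -0.0, -1.0]]
contact_force: [0.2, -0.2, 0.2]
opening: 85.1
grip_force: 0.0
```

play_rows([
  [[0, 0, 0, 0, 0, 0, 60], [0, 0, 0, 0, 0, 0, 40], [0, 0, 0, 0, 0, 0, 20], [0, 0, 0, 0, 0, 0, 20], [0, 0, 0, 0, 0, 0, 20]],
], force=80)

```text
time: 7.8
position: [475.5, 170.6, 99.7]
eef_rot: [[-1.0, 0.003, 0.005], [0.003, 1.0, 0.001], [-0.005, 0.001, -1.0]]
contact_force: [0.6, 0.6, 0.4]
opening: 29.2
grip_force: 78.9
```

play_rows([
  [[0, 0, 0, 0, 0, 0, 15], [0, 0, 0, 0, 0, 0, 15], [0, 0, 0, 0, 0, 0, 15], [0, 0, 0, 0, 0, 0, 15], [0, 0, 0, 0, 0, 0, 15]],
], force=80)

```text
time: 8.22
position: [475.5, 170.6, 99.6]
eef_rot: [[-1.0, 0.002, 0.005], [0.002, 1.0, 0.001], [-0.005, 0.001, -1.0]]
contact_force: [0.0, -0.1, 6.7]
opening: 29.2
grip_force: 79.2
```

play_rows([
  [[0, 0, 0, 0, 0, -10, 15], [0, 0, 0, 0, 0, -16, 15], [0, 0, 0, 0, 0, -18, 15], [0, 0, 0, 0, 0, -20, 15], [0, 0, 0, 0, 0, -20, 15]],
])

```text
time: 8.63
position: [472.8, 170.1, 181.5]
eef_rot: [[-1.0, 0.002, -0.002], [0.002, 1.0, -0.001], [0.002, -0.001, -1.0]]
contact_force: [1.1, -0.0, -2.3]
opening: 29.2
grip_force: 79.2
```

play_rows([
  [[0, 0, 0, 0, 0, -30, 15], [0, 0, 0, 0, 0, -35, 15], [0, 0, 0, 0, 0, -35, 15], [0, 0, 0, 0, 0, -30, 15], [0, 0, 0, 0, 0, -15, 15]],
])

```text
time: 9.05
position: [474.5, 170.4, 331.1]
eef_rot: [[-1.0, 0.002, 0.006], [0.002, 1.0, 0.001], [-0.006, 0.001, -1.0]]
contact_force: [0.7, -0.3, -1.6]
opening: 29.1
grip_force: 79.3
```

```bash
python3 - <<'E'
from h import *
s=ctrl.observe();print(s["position"].round(1),s["opening"],s["q"].round(2),s["contact_force"].round(1))
save(np.hstack([cam("scene")["pixels"][40:290,100:400],cam("wrist")["pixels"][50:300,100:400]]),"pics/l.png")
E
```

```text
[474.5 170.4 331.1] 29.095883610520048 [ 0.2  -0.29  1.71 -0.    1.72 -1.37] [ 0.7 -0.3 -1.6]
```

View pics/l.png

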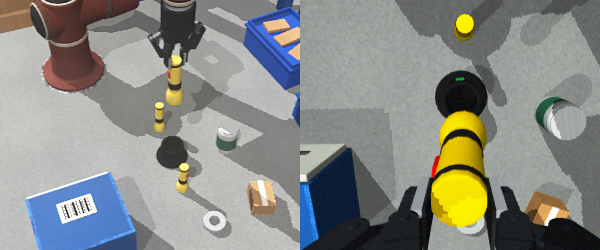

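The left panel shows the scanner held straight under the gripper, at (175,80). In the right panel the empty holder is at (460,90). Carry it across and tilt.

play_rows([
  [[0, 0, 0, 0, -25, 0, 15], [0, 0, 0, 0, -36, 0, 15], [0, 0, 0, 0, -36, 0, 15], [0, 0, 0, 0, -36, 0, 15], [0, 0, 0, 0, -36, 0, 15]],
])

```text
time: 9.57
position: [471.7, 0.0, 322.3]
eef_rot: [[-1.0, 0.002, -0.005], [0.002, 1.0, 0.001], [0.005, 0.001, -1.0]]
contact_force: [0.7, -0.3, -2.2]
opening: 29.1
grip_force: 79.6
```

play_rows([
  [[0, 0, 0, 0, -36, 0, 15], [0, 0, 0, 0, -36, 0, 15], [0, 0, 0, 0, -36, 0, 15], [0, 0, 0, 0, -28, 0, 15], [0, 0, 0, 0, -15, 0, 15]],
])

```text
time: 9.98
position: [471.2, -152.3, 321.9]
eef_rot: [[-1.0, 0.006, -0.006], [0.006, 1.0, 0.002], [0.006, 0.001, -1.0]]
contact_force: [0.8, 0.6, -1.5]
opening: 29.5
grip_force: 79.7
```

play_rows([
  [[0, -3, 0, 0, 0, 0, 15], [0, -5, 0, 0, 0, 0, 15], [0, -6, 0, 0, 0, 0, 15], [0, -6, 0, 0, 0, 0, 15], [0, -6, 0, 0, 0, 0, 15]],
])

```text
time: 10.4
position: [472.2, -149.3, 322.6]
eef_rot: [[-0.899, 0.002, 0.439], [0.003, 1.0, 0.001], [-0.439, 0.002, -0.899]]
contact_force: [-0.5, 0.5, -2.4]
opening: 29.3
grip_force: 79.7
```

play_rows([
  [[0, -6, 0, 0, 0, 0, 15], [0, -6, 0, 0, 0, 0, 15], [0, -5, 0, 0, 0, 0, 15], [0, -2, 0, 0, 0, 0, 15], [0, 0, 0, 0, 0, 0, 15]],
])

```text
time: 10.82
position: [470.8, -149.6, 319.3]
eef_rot: [[-0.711, 0.005, 0.703], [0.007, 1.0, -0.0], [-0.703, 0.005, -0.711]]
contact_force: [-0.7, -0.1, -2.7]
opening: 29.1
grip_force: 79.7
```

```bash
cat > fin.py <<'E'
from h import *
s=ctrl.observe();p=s["position"];R=s["eef_rot"];tag=np.array([647.5,-149.8,160])
c=cam("wrist");K=np.array(c["intrinsics"]);T=np.array(c["tool_from_camera"]);z=c["range_z"]
v,u=np.mgrid[:384,:512];P=np.stack([(u-K[0,2])/K[0,0]*z,(v-K[1,2])/K[1,1]*z,z],-1)@T[:3,:3].T+T[:3,3]
hsv=cv2.cvtColor(c["pixels"],cv2.COLOR_RGB2HSV)
m=(hsv[...,0]>20)&(hsv[...,0]<35)&(hsv[...,1]>150)&(z>0)&(abs(P[...,0])<50)&(abs(P[...,1])<50)&(P[...,2]>-80)&(P[...,2]<120)
q=P[m]
for a in range(-60,110,10):
    k=q[(q[:,2]>=a)&(q[:,2]<a+10)]
    if len(k)>10: print(a,len(k),"x",np.percentile(k[:,0],[2,98]).round(1),"y",np.percentile(k[:,1],[2,98]).round(1),"ymid",k[:,1][k[:,0]>-99].mean().round(1))
print("tag in tool",(R.T@(tag-p)).round(1), p.round(1))
print("blunt/tip z",np.percentile(q[:,2],[1,99]))
save(np.hstack([cam("scene")["pixels"][100:350,80:380],c["pixels"][50:300,100:400]]),"pics/f%d.png"%(s["time"]*100))
E
python3 fin.py; ls pics
```

```text
-60 2458 x [-10.3  16.8] y [-13.8  13.4] ymid -0.2
-50 199 x [ 8.1 18.3] y [-14.6  13.6] ymid -0.9
-40 268 x [10.  18.3] y [-12.6  13.7] ymid 1.0
-30 273 x [ 9.7 18.4] y [-12.9  14.3] ymid 1.0
-20 224 x [ 9.8 18.8] y [-12.4  14.7] ymid 1.2
-10 188 x [ 9.8 18.8] y [-12.1  15.1] ymid 1.7
0 173 x [ 9.9 19. ] y [-11.9  15.3] ymid 2.1
10 112 x [ 5.6 19.3] y [-12.6  17.1] ymid 2.3
30 36 x [ 8.8 19.6] y [-13.   17.2] ymid 2.5
40 174 x [ 6.8 20.7] y [-12.8  19.1] ymid 3.9
50 462 x [-1.1 24.8] y [-17.   23.4] ymid 3.7
60 122 x [ 8.2 25.8] y [-17.7  21.7] ymid 1.3
70 82 x [13.8 26. ] y [-15.4  22.7] ymid 4.1
80 22 x [17.2 26.3] y [-13.1  20. ] ymid 3.0
tag in tool [-1.370e+01 -1.000e-01  2.375e+02] [ 470.8 -149.6  319.3]
blunt/tip z [-53.79887167  76.51126753]
crop.png
f1081.png
l.png
s.png
t.png
t2.png
w.png
```

play_rows([
  [[0, 0, 0, -4, -1, 6, 15], [0, 0, 0, -6, -2, 9, 15], [0, 0, 0, -6, -2, 9, 15], [0, 0, 0, -3, -1, 5, 15], [0, 0, 0, -1, -1, 2, 15]],
])

```text
time: 11.33
position: [510.0, -156.2, 317.3]
eef_rot: [[-0.709, 0.0, 0.706], [0.001, 1.0, 0.001], [-0.706, 0.001, -0.709]]
contact_force: [-0.6, 1.0, -2.2]
opening: 29.3
grip_force: 79.7
```

play_rows([
  [[0, 0, 0, 0, 0, 0, 15], [0, 0, 0, 0, 0, 0, 15], [0, 0, 0, 0, 0, 0, 15], [0, 0, 0, 0, 0, 0, 15], [0, 0, 0, 0, 0, 0, 15]],
])

```text
time: 11.75
position: [508.7, -156.9, 318.5]
eef_rot: [[-0.707, 0.003, 0.707], [0.002, 1.0, -0.002], [-0.707, -0.001, -0.707]]
contact_force: [-0.5, -0.0, -2.4]
opening: 29.0
grip_force: 79.7
```

```bash
python3 fin.py|tail -2; mv pics/f1[12]*.png pics/final.png
```

```text
tag in tool [ 14.1   7.6 210.2] [ 508.7 -156.9  318.5]
blunt/tip z [-53.78531232  75.8325409 ]
```

View pics/final.png

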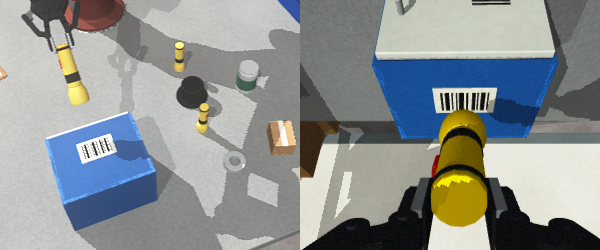

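The final view shows the scanner (70,75) aimed at the tag (97,148), with the door shut. It needs one small correction of +8 mm along tool x.

play_rows([
  [[0, 0, 0, 3, 0, 0, 15], [0, 0, 0, 4, 0, 1, 15], [0, 0, 0, 1, 0, 1, 15], [0, 0, 0, 0, 0, 0, 15], [0, 0, 0, 0, 0, 0, 15]],
])

```text
time: 12.27
position: [504.5, -156.8, 310.7]
eef_rot: [[-0.707, 0.003, 0.707], [0.002, 1.0, -0.002], [-0.707, 0.0, -0.707]]
contact_force: [-0.4, 0.5, -0.8]
opening: 28.6
grip_force: 79.7
```

play_rows([
  [[0, 0, 0, 0, 0, 0, 15], [0, 0, 0, 0, 0, 0, 15], [0, 0, 0, 0, 0, 0, 15], [0, 0, 0, 0, 0, 0, 15], [0, 0, 0, 0, 0, 0, 15]],
])

```text
time: 12.68
position: [504.7, -156.8, 311.1]
eef_rot: [[-0.707, 0.002, 0.707], [0.002, 1.0, -0.002], [-0.707, -0.0, -0.707]]
contact_force: [-0.2, -0.4, -2.0]
opening: 29.0
grip_force: 79.7
```

```bash
python3 fin.py|tail -2; python3 door.py
```

```text
tag in tool [  5.9   7.4 207.9] [ 504.7 -156.8  311.1]
blunt/tip z [-53.86480931  76.28276805]
[ 0.2 -0.3 -2.5] [ 504.6 -156.8  311.1]
442 567.6249 -138.34344 angle 3.1408029 [ 561.1874 -259.8323] [575.8789   -45.484646]
```

```bash
python3 -c "
from h import *
print(ctrl.job_done())"
```

```text
the job is handed in; nothing more can be done
None
```

I handed the job in at about 13 s with the door pushed shut and the scanner held at 45°, its window aimed at the tag from about 12 cm. The hand-in gave no verdict. My last camera check put the tag within a few millimetres of the scanner's line of sight, and I never moved the arm against the can, carton or bearing.

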